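Shut a sprung drive-test jig, lock it with its pin and hold it shut

ROBOT

A 7-joint arm with a two-finger parallel gripper is mounted at the origin on a cart in front of the work surface, level with it; the furniture and walls round the work are solid. World frame = base frame: x ahead of the robot, y to its left, z up, the work surface at z = 0. Lengths are in m, angles in rad, forces in N, time in s.
With the tool pointing down it reaches from about 0.425 to 0.925 m from the base axis. Payload 6.8 kg.
Tool frame: the origin (TCP) lies at the very end of the fingers, on their centre line; the grasp point (between the pads) lies 19 mm behind it (r.tcp_to_grasp is the distance from the TCP to the grasp point, in m); z points along the fingers, y is the line along which they close (so a half turn about z gives the same grasp; the last joint's range is limited). The gripper opens to 85 mm and grips with 20 to 120 N. Pads are 22 mm wide; open, the fingers measure 114 mm over their backs; the gripper's body (76 mm by 85 mm) begins 54 mm behind the grasp point. The pads swing forward as they close: fully open they stand 13 mm farther back than shut.
Start: joints at [0.65, 0.477, 0.022, 1.555, -0.011, 1.109, -0.083], TCP at [0.49, -0.464, 0.231] pointing down, gripper open.
Joint ranges: [-2.96, 2.96], [-0.34, 2.1], [-1.41, 1.46], [0.24, 2.44], [-1.37, 4.51], [0.17, 1.92], [-2.96, 2.96]. Speed limits (rad/s): [2.39, 2.39, 3.14, 3.14, 3.14, 3.14, 3.14].

INTERFACE

Orientations are given as a rotation vector (axis times angle).
In Python, from bench import r gives the robot as it stands.
- The arm moves only by the tool step_arm, never from a script. Its argument "moves" is a list of rows, each a list of 7 numbers: the shift along the tool's x, y, z in mm, then the turn, a rotation vector about the tool's x, y, z in rad, then the finger opening in mm, from 0 to 85.4. A call has 1 to 8 rows; each row is the pose to reach, as a shift and turn from the pose commanded when the call began, along the tool's axes at that moment; what a row does not reach only later rows make up. A row lasts 1/10 s, in which the tool goes at most 50 mm and 8.59 degrees, less where a joint would pass 70% of its speed; a pose out of reach is approached as far as the arm can. A call with a gripper value outside its range is refused whole. The fingers move at their own pace and stop on an object; "grip_force" is the grip in N (left out, the last holds). Time passes only in rows, so rows that repeat a pose let the fingers close. It gives the time, the measured TCP pose, the force, the opening and the grip force at its end, in the units of the state.
- r.get_obs(): the state, without advancing time (a new reading comes with each control period).
- r.grab_frame(name): name is "scene" or "top"; returns a dict with "image" (420x560x3 uint8, red, green, blue), "depth" (420x560 float32, m along the optical axis (not along the pixel's ray), 0 where there is no reading), "mtx" (3x3 intrinsics, pixels), "rvec" (rotation vector, rad) and "tvec" (3), from world to camera coordinates, as OpenCV has them. Camera axes: x right, y down, z forward; pixel columns grow to the right and rows downward; lengths in m; the calibration is good to about 2 mm. A picture is of the moment at which its call begins.
- r.hand_in(): hands the job in; it is judged then, once.
The state is a dict: "clock": time; "joints": joint angles; "qvel": joint speeds; "tau": joint torques, N m; "tcp_pos": TCP position; "orientation": TCP orientation; "contact_force": force on the tool from outside, world axes, zero at the start; "moment": the same for the moment, N m; "grip_width": finger opening in m; "gripper_force": force on a finger pad.
Only numpy, scipy, OpenCV 4.12 (cv2) and the standard library are available. Lean on these libraries where they do the work, as an engineer would, in place of code of your own. Each camera call takes 0.05 s, during which the arm holds its last target. There are 200 camera calls.

TASK

Swing the hinged lid of the drive-test jig down shut, then take the tall-headed locking pin out of its rest and push it straight down through the hole in the lid into the hole of the base. Press the lid fully home with the pin's collar against the spring plungers, and finish while still gripping the pin and pressing down, so that the two halves stay shut: do not let go. Leave the short pin with the wide flat knob, and the other things on the bench, where they are.

Things in the scene. Friction and masses are not known exactly. Their poses are not given: they have to be found in the camera images.
- lid_hinge (a point): Midpoint of the lid's hinge axis, at the jig's far end, 50 mm above the bench, fixed to the base. Axes: x away from the hole's end of the jig (away from the robot within 0.35 rad), y along the hinge axis, z up.
- lid (a joint): Hinge of the lid, a grey plate 10 mm thick, 100 mm wide, reaching 185 mm from the hinge axis (the axis lies in its mid-plane). 0 rad = fully shut and level; grows as the free edge swings up and away from the robot; 1.57 = upright. Starts at 1.0 to 1.4. Stiff hinge (0.3 N m): the lid stays where it is left; 2 to 4 N near its free end move it.
- lid_hole (a point): Centre of the round hole through the lid, on its upper (outer) face: 11 mm in diameter, chamfered, 10 mm deep, 160 mm from the hinge axis, 25 mm from the free edge. Moves with the lid; z is the lid's outward normal. 55 mm above the bench when fully shut.
- jig_hole (a point): Centre of the mouth of the hole in the base, on the base's upper face 45 mm above the bench, straight under the lid's hole when the lid is shut. 11 mm in diameter, chamfered, vertical, 36 mm deep, blind; between the two plungers, which are 34 mm to either side and 10 mm nearer the free edge. z up.
- lock_pin_head (a point): Centre of the head of the locking pin, a steel pin 75 mm tall, 0.09 kg, upright in one hole of the pin rest. The head is a plain cylinder 18 mm in diameter, 34 mm tall; this point is half-way up it on the axis. Collar below: 26 mm in diameter, its top face 17 mm and underside 22 mm below this point. Shank 9 mm in diameter, tapering to 5 mm over its last 6 mm. z up along the pin.
- lock_pin_tip (a point): Tip of the locking pin's shank, on its axis, 58 mm below the head's centre and 36 mm below the collar's underside. z along the pin, up.
- short_pin_head (a point): Centre of the knob of the other pin in the rest, to be left alone: a flat wide disc knob, 32 mm in diameter and 12 mm tall (lower and wider than the locking pin's head), same collar, thicker shank (13 mm) that does not fit the jig.
- pin_rest: Dark steel block 130 x 44 mm, 44 mm high, fixed to the bench left of and behind the jig; origin at the centre of its underside, x along its length. It has two holes 15 mm in diameter, 45 mm to either side of its centre along x, in either of which the locking pin may stand (loosely, collar on the block's top).
- lock_pin: The locking pin (see lock_pin_head); origin at its tip.
- short_pin: The short wide-knobbed pin (see short_pin_head); origin at its tip.
- yellow_driver: Small yellow-handled screwdriver, 133 mm long, lying behind the pin rest, bystander.
- flux_pot: Small round pot with a green lid, 42 mm across, 27 mm high, at the front left, bystander.
- tape_roll: Roll of amber tape lying flat, 98 mm across, 12 mm high, at the front left, bystander.
- screw_dish: Round steel dish of screws, 90 mm across, 18 mm high, behind the jig, bystander.
- phone: Black phone lying flat, 146 x 71 x 8 mm, right of and behind the jig, bystander.
- jig: The test jig (base and lid): aluminium base 200 x 110 mm, 45 mm high (two hinge lugs 56 mm), fixed to the bench, a flat drive in it. Origin under its middle; x towards the hinge end (hinge axis at +85 mm, base's hole at -75 mm). Over the last 5 mm two spring plungers resist the lid: left alone it stands about 0.03 rad open; about 8 N down at its hole shut it fully; it springs up when released.

How it is judged:
By the outcome, as a careful person would: the job done as asked, in the order asked, and still so for the second after the job is handed in, while the arm keeps its last pose, push and grip.
It also fails if it takes over 45 s, if anything falls off the work surface, if the arm or the gripper's body presses on something with over 40 N, if the wrist force passes 120 N, or if a joint passes its speed limit or range.

## Working session

There is one attempt and no reset: what is moved stays moved. The work goes in short steps, Python scripts to look and compute and a tool call to move; the robot and the scene stay as the last step left them, time stands still between calls to the robot, and variables do not carry over. Pictures are saved under pics/ and viewed, at most 10 in all, crops included, and the job is handed in when it is done.

Besides the shell and the picture viewer there is one more tool, called after ">>>" as name(argument=value, ...) on one line, values as JSON. step_arm: Moves the arm, as the interface text tells. Its arguments: {"type":"object","properties":{"moves":{"type":"array","items":{"type":"array","items":{"type":"number"}}},"grip_force":{"type":"number"}},"required":["moves"]}

```bash
ls; mkdir -p pics
python3 - <<'E'
from bench import r
import cv2,numpy as np
o=r.get_obs();print(o['clock'],o['tcp_pos'],o['orientation'],o['grip_width'],o['contact_force'])
for n in("scene","top"):
    f=r.grab_frame(n);np.savez(f'/tmp/{n}.npz',**f)
    cv2.imwrite(f'pics/{n}0.png',f['image'][:,:,::-1])
    R=cv2.Rodrigues(f['rvec'])[0];print(n,(-R.T@f['tvec'].ravel()).round(3),R[2].round(3),(f['depth']>0).mean())
E
```

```text
pics
0.0 [ 0.48977071 -0.46360428  0.23032817] [-2.88414370e+00 -1.24138856e+00  1.32394937e-03] 0.0851752832218948 [ 0.120979   -0.6142945   0.30086968]
scene [ 0.034 -0.454  0.588] [ 0.619  0.489 -0.615] 0.9958630952380952
top [ 0.336 -0.028  1.162] [ 0.216  0.02  -0.976] 0.9961181972789116
```

View pics/scene0.png

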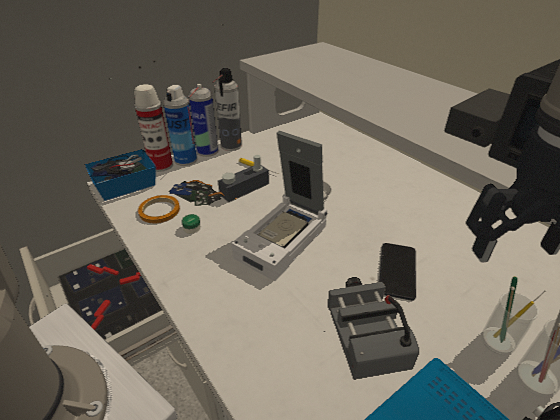

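View pics/top0.png

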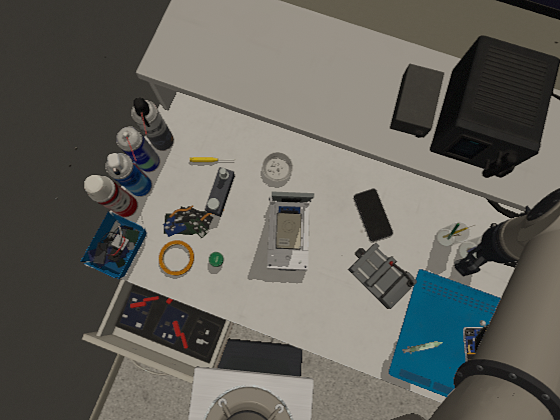

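The scene view shows the jig at about (285,220) with its lid nearly upright. The rest is at (244,182), with a tall pin at (257,163) and a flat knob at (229,178). In the top view the jig is at (288,235) and the rest at (219,190). I'll enlarge both views.

Run:
```python
import cv2,numpy as np
a=np.load('/tmp/scene.npz')['image'][120:280,210:340];b=np.load('/tmp/top.npz')['image'][150:285,190:330]
A=cv2.resize(a,None,fx=3.0,fy=3.0,interpolation=cv2.INTER_CUBIC);B=cv2.resize(b,None,fx=2.9,fy=2.9,interpolation=cv2.INTER_CUBIC)
H=max(A.shape[0],B.shape[0]);p=lambda i:cv2.copyMakeBorder(i,0,H-i.shape[0],0,0,0)
c=np.hstack([p(A),p(B)]);print(c.shape);cv2.imwrite('pics/crop0.png',c[:,:800,::-1])
```

```text
(480, 796, 3)
```

View pics/crop0.png

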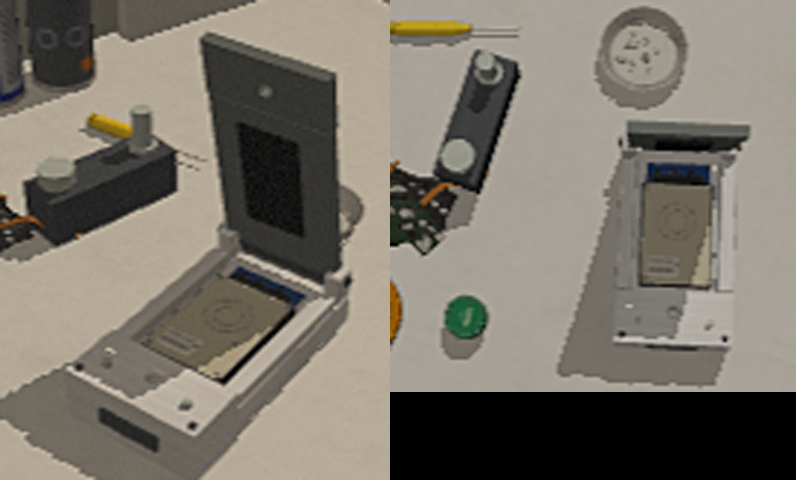

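The locking pin, with its tall head, stands at the far end of the rest: top-view crop (486,61), scene crop (140,110). The flat knob is at the near end. The base hole shows at scene crop (152,378) and the lid leans slightly past upright. Next I'll measure these with depth and two-view rays.

```bash
cat > h.py <<'E'
import cv2,numpy as np
def cloud(f):
    R=cv2.Rodrigues(f['rvec'])[0];K=f['mtx'];d=f['depth'];v,u=np.mgrid[:d.shape[0],:d.shape[1]]
    P=np.stack([(u-K[0,2])/K[0,0]*d,(v-K[1,2])/K[1,1]*d,d],-1)
    W=(P-f['tvec'].ravel())@R;W[d<=0]=np.nan;return W
def ray(f,u,v):
    R=cv2.Rodrigues(f['rvec'])[0];K=f['mtx'];w=R.T@np.array([(u-K[0,2])/K[0,0],(v-K[1,2])/K[1,1],1]);return -R.T@f['tvec'].ravel(),w
def onz(f,u,v,z):
    c,w=ray(f,u,v);return c+w*(z-c[2])/w[2]
def tri(fa,pa,fb,pb):
    (a,u),(b,v)=ray(fa,*pa),ray(fb,*pb);u=u/np.linalg.norm(u);v=v/np.linalg.norm(v)
    s,t=np.linalg.lstsq(np.stack([u,-v],1),b-a,rcond=None)[0];p,q=a+s*u,b+t*v;return (p+q)/2,np.linalg.norm(p-q)
E
python3 - <<'E'
from h import *
np.set_printoptions(precision=4,suppress=True)
S=dict(np.load('/tmp/scene.npz'));T=dict(np.load('/tmp/top.npz'))
sc=lambda u,v:(210+u/3-.3,120+v/3-.3);tc=lambda u,v:(190+(u-390)/2.9-.3,150+v/2.9-.3)
for n,a,b in[('head top',(141,110),(486,60)),('knob top',(56,167),(459,152)),('basehole',(153,379),(673,313)),('plungerR',(185,406),(709,327)),('plungerL',(107,360),(642,299))]:
    print(n,*tri(S,sc(*a),T,tc(*b)), onz(S,*sc(*a),.045),onz(T,*tc(*b),.045))
for n,f in(('S',S),('T',T)):
    W=cloud(f)
    x0=tri(S,sc(141,110),T,tc(486,60))[0]
    m=np.hypot(W[...,0]-x0[0],W[...,1]-x0[1])<.03
    for lo,hi in((.06,.077),(.079,.09)):
        q=W[m&(W[...,2]>lo)&(W[...,2]<hi)];print(n,'head',len(q),q.mean(0) if len(q) else'',np.ptp(q,0) if len(q) else'')
    j=tri(S,sc(153,379),T,tc(673,313))[0]
    near=(np.abs(W[...,1]-j[1])<.09)&(W[...,0]>j[0]-.05)&(W[...,0]<j[0]+.3)
    q=W[near&(W[...,2]>.08)].astype(np.float64)
    c=q.mean(0);nv=np.linalg.svd(q-c,full_matrices=False)[2][2];print(n,'lid',len(q),c,'normal',nv,'zmax',q[:,2].max(),'y',q[:,1].min(),q[:,1].max(),'res',np.std((q-c)@nv))
    q=W[near&(W[...,2]>.041)&(W[...,2]<.048)];print(n,'base',len(q),np.median(q[:,2]),cv2.minAreaRect((q[:,:2]*1000).astype(np.float32)))
    m=np.hypot(W[...,0]-x0[0],W[...,1]-x0[1])<.15
    q=W[m&(W[...,2]>.040)&(W[...,2]<.048)&(W[...,0]<x0[0]+.05)];print(n,'rest',len(q),np.median(q[:,2]),cv2.minAreaRect((q[:,:2]*1000).astype(np.float32)))
E
```

```text
head top [0.6772 0.1374 0.0818] 0.000689030877693488 [0.7237 0.1806 0.045 ] [0.6891 0.1428 0.045 ]
knob top [0.5904 0.1555 0.0606] 0.0013008426808412766 [0.6063 0.1739 0.045 ] [0.5945 0.1577 0.045 ]
basehole [ 0.4601 -0.0612  0.043 ] 0.0011384033370995467 [ 0.459 -0.063  0.045] [ 0.4594 -0.0607  0.045 ]
plungerR [ 0.4506 -0.0962  0.046 ] 0.002894222821015408 [ 0.4525 -0.0964  0.045 ] [ 0.4496 -0.0952  0.045 ]
plungerL [ 0.4644 -0.0258  0.0395] 0.015539103407670958 [ 0.4536 -0.0257  0.045 ] [ 0.4698 -0.0307  0.045 ]
S head 34 [0.6707 0.1333 0.0678] [0.0184 0.0164 0.0164]
S head 28 [0.6732 0.136  0.0832] [0.0174 0.0191 0.0054]
S lid 3284 [ 0.6308 -0.0676  0.1822] normal [-0.2814 -0.959   0.0341] zmax 0.2406075504932338 y -0.15112555951586643 -0.004242213673857895 res 0.031491483081327785
S base 1771 0.044277983349854846 ((523.5850830078125, -59.31370544433594), (191.47254943847656, 111.36547088623047), 2.951521635055542)
S rest 416 0.0443221704723765 ((630.9154052734375, 145.8166046142578), (46.86085510253906, 132.4146728515625), 78.3389892578125)
T head 12 [0.671  0.1358 0.07  ] [0.0156 0.0144 0.0167]
T head 32 [0.6755 0.1395 0.0829] [0.0186 0.0165 0.0084]
T lid 1026 [ 0.6885 -0.0814  0.2196] normal [ 0.1833 -0.1946 -0.9636] zmax 0.24290309946880156 y -0.15098103958466086 -0.002394367622948654 res 0.02792980891051184
T base 1242 0.043847107487150025 ((522.8701782226562, -56.33651351928711), (184.76271057128906, 110.03041076660156), 3.235306978225708)
T rest 491 0.044258176907709224 ((632.3386840820312, 148.7694854736328), (45.25645065307617, 131.2399139404297), 78.49176025390625)
```

Run:
```python
from h import *
np.set_printoptions(precision=4,suppress=True)
S=dict(np.load('/tmp/scene.npz'));T=dict(np.load('/tmp/top.npz'))
W=cloud(S)
q=W[(W[...,2]>.07)&(W[...,2]<.23)&(W[...,0]>.5)&(W[...,0]<.66)&(np.abs(W[...,1]+.055)<.06)]
for _ in range(4):
    c=q.mean(0);nv=np.linalg.svd(q-c,full_matrices=False)[2][2];q=q[np.abs((q-c)@nv)<.004]
nv*=-np.sign(nv[0]);print('inner face',len(q),c,nv,'theta',np.arctan2(-nv[0],-nv[2]) ,'y',q[:,1].min(),q[:,1].max(),'zmax',q[:,2].max(),'x at z=.05',c[0]-nv[2]*(.05-c[2])/nv[0]-nv[1]/nv[0]*(-.055-c[1]))
print('yaw',np.arctan2(-nv[1],-nv[0]))
W=cloud(T)
q=W[(W[...,2]>.15)&(W[...,2]<.26)&(W[...,0]>.5)&(W[...,0]<.8)&(np.abs(W[...,1]+.055)<.07)];print('top lid',len(q),q.mean(0),q.min(0),q.max(0))
# base edges per column
for n,f in(('S',S),('T',T)):
    W=cloud(f)
    for y in(-.1,-.08,-.06,-.04,-.02):
        m=(np.abs(W[...,1]-y)<.004)&(W[...,2]>.040)&(W[...,2]<.049)&(W[...,0]>.35)&(W[...,0]<.7);print(n,y,W[m][:,0].min(),W[m][:,0].max())
W=cloud(T);m=(W[...,2]>.06)&(W[...,2]<.5);
for x in(.65,.7,.75,.8,.85,.9,1.0):
    for lo,hi in((-.5,-.35),(-.35,-.2),(-.2,0),(0,.1)):
        k=(np.abs(W[...,0]-x)<.02)&(W[...,1]>lo)&(W[...,1]<hi);print(x,lo,W[k][:,2].max().round(2) if k.any() else None,end=' | ')
    print()
```

```text
inner face 2309 [ 0.5956 -0.0582  0.1567] [-0.984  -0.0572 -0.1689] theta 1.4008233654218154 y -0.10679885858614775 -0.004242213673857895 zmax 0.22995372169651238 x at z=.05 0.6136829231337483
yaw 0.058057502329174074
top lid 1703 [ 0.7357 -0.061   0.2317] [ 0.5802 -0.125   0.1502] [0.7999 0.0149 0.2434]
S -0.1 0.4309922956670186 0.6142488431451866
S -0.08 0.4307874888357115 0.618449128689027
S -0.06 0.42963626923526305 0.6181621146491646
S -0.04 0.4283199279221061 0.6172025405656131
S -0.02 0.4276150429526183 0.6166854495584867
T -0.1 0.43307056339650735 0.6137372900590552
T -0.08 0.4328004926486795 0.6168896452443697
T -0.06 0.4307997404460006 0.5965017861791864
T -0.04 0.4320654367342369 0.5915404564697142
T -0.02 0.4298321703964032 0.5752677967437588
0.65 -0.5 0.37 | 0.65 -0.35 0.21 | 0.65 -0.2 0.01 | 0.65 0 0.01 | 
0.7 -0.5 0.39 | 0.7 -0.35 0.24 | 0.7 -0.2 0.24 | 0.7 0 0.02 | 
0.75 -0.5 0.39 | 0.75 -0.35 0.3 | 0.75 -0.2 0.24 | 0.75 0 0.24 | 
0.8 -0.5 0.39 | 0.8 -0.35 0.3 | 0.8 -0.2 0.24 | 0.8 0 0.24 | 
0.85 -0.5 0.39 | 0.85 -0.35 0.3 | 0.85 -0.2 0.24 | 0.85 0 0.24 | 
0.9 -0.5 0.53 | 0.9 -0.35 0.3 | 0.9 -0.2 0.24 | 0.9 0 0.24 | 
1.0 -0.5 0.43 | 1.0 -0.35 0.4 | 1.0 -0.2 0.25 | 1.0 0 0.24 |
```

>>> step_arm(moves=[[0,0,-40,0,0,0,0],[40,-16,-70,0,0,0.14,0],[84,-34,-75,0,0,0.28,0],[128,-52,-75,0,0,0.42,0],[172,-70,-75,0,0,0.56,0],[216,-88,-75,0,0,0.7,0],[260,-106,-75,0,0,0.756,0],[300,-123,-75,0,0,0.756,0]], grip_force=40)

```text
clock: 0.9
tcp_pos: [0.6075, -0.159, 0.306]
orientation: [-3.14, -0.088, 0.001]
contact_force: [1.4, -0.4, 0.2]
grip_width: 0.0
gripper_force: 0.0
```

```bash
cat >> h.py <<'E'
def to_tool(o,target):
    R=cv2.Rodrigues(np.array(o['orientation']))[0];return R.T@(np.array(target)-o['tcp_pos'])*1000
E
python3 - <<'E'
from h import *
from bench import r
np.set_printoptions(precision=4,suppress=True)
o=r.get_obs();print(cv2.Rodrigues(np.array(o['orientation']))[0],to_tool(o,(.645,-.06,.30)),to_tool(o,(.645,-.06,.19)),o['grip_width'],o['tcp_pos'],o['joints'])
T=dict(np.load('/tmp/top.npz'));print(onz(T,300,120,.24),onz(T,200,90,.24),onz(T,300,120,.24))
E
```

```text
[[ 0.9984  0.0561 -0.0005]
 [ 0.0561 -0.9984  0.0004]
 [-0.0005 -0.0004 -1.    ]] [ 42.9793 -96.6944   5.9916] [ 43.031  -96.6475 115.9915] 2.626093379397061e-06 [ 0.6075 -0.159   0.306 ] [ 0.1206  0.3419  0.0478  1.5861 -0.0174  1.2146 -1.3428]
[ 0.7714 -0.0573  0.24  ] [0.8275 0.1933 0.24  ] [ 0.7714 -0.0573  0.24  ]
```

>>> step_arm(moves=[[20,-45,0,0,0,0,0],[43,-90,0,0,0,0,0],[45,-97,20,0,0,0,0],[45,-97,65,0,0,0,0],[45,-97,110,0,0,0,0],[45,-97,116,0,0,0,0]])

```text
clock: 1.5
tcp_pos: [0.6423, -0.0618, 0.1841]
orientation: [-3.14, -0.09, 0.018]
contact_force: [-0.1, 0.7, -1.0]
grip_width: 0.0002
gripper_force: 0.0
```

Run:
```python
from h import *
from bench import r
f=r.grab_frame("scene");g=r.grab_frame("top");a=f['image'][60:300,180:440];b=g['image'][80:320,180:440]
cv2.imwrite('pics/b1.png',cv2.resize(np.hstack([a,b]),None,fx=1.53,fy=1.53)[:,:,::-1])
```

```text
(no output)
```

View pics/b1.png

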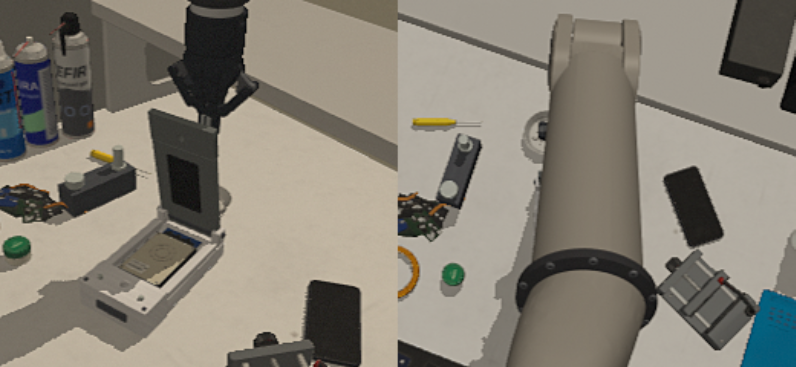

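The closed fingers are behind the lid at crop (205,130) in the scene view. The lid is untouched and nothing else is in the way. I'll start the pull.

>>> step_arm(moves=[[-20,0,0,0,0,0,0],[-38,0,1,0,0,0,0],[-52,0,4,0,0,0,0],[-66,0,8,0,0,0,0],[-79,0,13,0,0,0,0],[-91,0,20,0,0,0,0]])

```text
clock: 2.2
tcp_pos: [0.5583, -0.0676, 0.1742]
orientation: [3.14, 0.088, 0.012]
contact_force: [1.0, 0.7, 1.7]
grip_width: -0.0002
gripper_force: 0.8
```

```bash
cat > lid.py <<'E'
from h import *
from bench import r
f=r.grab_frame("scene");W=cloud(f)
q=W[(W[...,2]>.055)&(W[...,2]<.25)&(W[...,0]>.42)&(W[...,0]<.64)&(np.abs(W[...,1]+.06)<.04)]
# robust plane through the hinge line (0.619,z .05): angle of points
o=r.get_obs();print(o['clock'],o['tcp_pos'],o['contact_force'])
a=np.arctan2(q[:,2]-.05,.619-q[:,0]);d=np.hypot(q[:,2]-.05,.619-q[:,0]);k=(d>.08)&(d<.18)
h,e=np.histogram(a[k],bins=np.arange(-.1,1.9,.05));print([(round(float(x),2),int(n)) for n,x in zip(h,e) if n>60])
E
python3 lid.py
```

```text
2.25 [ 0.5554394  -0.06790013  0.17261422] [-1.7973338   0.37865709 -0.93435671]
[(0.9, 89), (0.95, 505), (1.1, 71), (1.15, 65)]
```

>>> step_arm(moves=[[-12,0,8,0,0,0,0],[-23,0,17,0,0,0,0],[-33,0,27,0,0,0,0],[-42,0,37,0,0,0,0],[-50,0,49,0,0,0,0],[-56,0,62,0,0,0,0],[-61,0,75,0,0,0,0],[-65,0,88,0,0,0,0]])

```text
clock: 3.05
tcp_pos: [0.4919, -0.0713, 0.0831]
orientation: [3.14, 0.089, 0.004]
contact_force: [1.2, 0.2, 0.7]
grip_width: 0.0004
gripper_force: 0.4
```

```bash
python3 lid.py
```

```text
3.1 [ 0.48998371 -0.07128451  0.08119066] [-0.76489569  0.37177903 -1.27653946]
[(0.2, 536), (0.25, 241), (0.5, 77), (0.55, 114), (0.6, 138), (0.65, 88)]
```

>>> step_arm(moves=[[-2,0,10,0,0,0,0],[-4,0,18,0,0,0,0],[-4,0,24,0,0,0,0],[-4,0,26,0,0,0,0]])

```text
clock: 3.5
tcp_pos: [0.4871, -0.0714, 0.0563]
orientation: [3.14, 0.089, 0.0]
contact_force: [-2.6, 0.1, 8.0]
grip_width: 0.0001
gripper_force: 4.0
```

>>> step_arm(moves=[[0,0,-45,0,0,0,0],[0,0,-95,0,0,0,85],[33,-33,-95,0,0,0,85],[67,-67,-95,0,0,0,85],[100,-100,-95,0,0,0,85],[133,-133,-95,0,0,0,85],[167,-167,-95,0,0,0,85],[196,-196,-95,0,0,0,85]])

```text
clock: 4.3
tcp_pos: [0.6727, 0.1381, 0.1512]
orientation: [-3.14, -0.091, -0.0]
contact_force: [0.0, 0.3, 0.6]
grip_width: 0.0851
gripper_force: 0.0
```

Run:
```python
from h import *
from bench import r
np.set_printoptions(precision=4,suppress=True)
f=r.grab_frame("scene");g=r.grab_frame("top");np.savez('/tmp/s2.npz',**f);np.savez('/tmp/t2.npz',**g)
a=f['image'][140:290,205:335];b=g['image'][170:290,230:340]
A=cv2.resize(a,None,fx=3,fy=3,interpolation=cv2.INTER_CUBIC);B=cv2.resize(b,None,fx=3.5,fy=3.5,interpolation=cv2.INTER_CUBIC)
B=cv2.copyMakeBorder(B,0,450-420,0,0,0);c=np.hstack([A,B]);print(c.shape);cv2.imwrite('pics/b2.png',c[:,:,::-1])
o=r.get_obs();print(o['tcp_pos'],o['contact_force'],o['orientation'],o['grip_width'],to_tool(o,(.6755,.138,.051)),o['joints'])
```

```text
(450, 775, 3)
[0.6735 0.1428 0.1508] [-1.0434  0.7302  0.892 ] [-3.136  -0.0999 -0.0027] 0.08495504224196851 [ 1.555   5.2925 99.7526] [-0.2651  0.5731 -0.0475  1.5905  0.0269  0.9759 -1.8271]
```

View pics/b2.png

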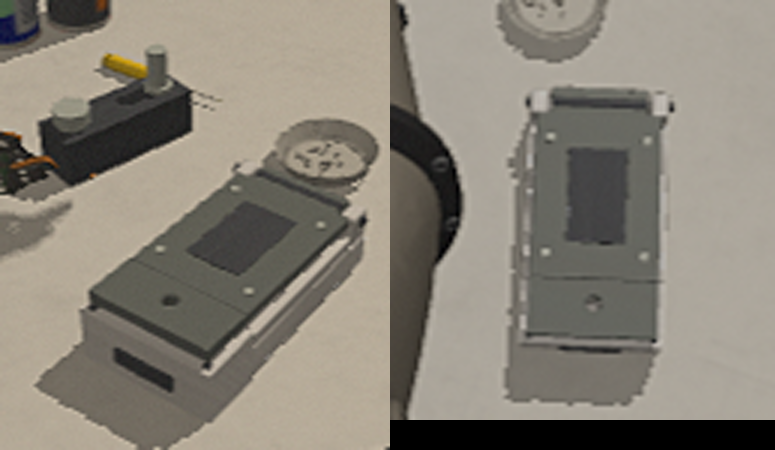

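The lid is down on its plungers. The lid hole is at crop (171,300) in the scene view and (593,302) in the top view, and the pin is still in its rest. I'll measure the hole and the pin head.

Run:
```python
from h import *
from bench import r
np.set_printoptions(precision=4,suppress=True)
S=dict(np.load('/tmp/s2.npz'));T=dict(np.load('/tmp/t2.npz'))
def blob(f,u,v,h=5):
    g=cv2.cvtColor(f['image'],cv2.COLOR_RGB2GRAY).astype(float);p=g[v-h:v+h+1,u-h:u+h+1];w=np.clip(np.median(p)-12-p,0,None)
    y,x=np.mgrid[-h:h+1,-h:h+1];return u+(w*x).sum()/w.sum(),v+(w*y).sum()/w.sum()
a=blob(S,262,240);b=blob(T,288,256)
print(a,b,tri(S,a,T,b),onz(S,*a,.058),onz(T,*b,.058))
for n,f in(('S',S),('T',T)):
    W=cloud(f);q=W[(W[...,2]>.051)&(W[...,2]<.066)&(W[...,0]>.40)&(W[...,0]<.605)&(np.abs(W[...,1]+.06)<.075)]
    A=np.c_[q[:,:2],np.ones(len(q))];s=np.linalg.lstsq(A,q[:,2],rcond=None)[0];print(n,'lid plane',s,'z at hole',s@[.458,-.063,1],cv2.minAreaRect((q[:,:2]*1000).astype(np.float32)))
    W=cloud(f);k=(np.hypot(W[...,0]-.6755,W[...,1]-.138)<.02)&(W[...,2]>.079)&(W[...,2]<.088);q=W[k];print(n,len(q),q.mean(0) if len(q) else'')
```

```text
(np.float64(261.2319474835886), np.float64(239.82056892778994)) (np.float64(288.06451612903226), np.float64(254.96774193548387)) (array([ 0.4647, -0.0612,  0.0572]), np.float64(0.0019245909733544026)) [ 0.4632 -0.0613  0.058 ] [ 0.4653 -0.0618  0.058 ]
S lid plane [-0.0196  0.0083  0.0696] z at hole 0.060139981352953904 ((520.3408203125, -58.708316802978516), (172.0714111328125, 102.6798095703125), 3.060830593109131)
S 29 [0.6728 0.1361 0.0832]
T lid plane [-0.028   0.0001  0.0734] z at hole 0.06059133697921672 ((520.8953857421875, -56.77312088012695), (172.45816040039062, 100.22233581542969), 2.991204261779785)
T 0
```

>>> step_arm(moves=[[2,2,40,0,0,0,85],[2,2,60,0,0,0,85],[2,2,60,0,0,0,85]])

```text
clock: 4.7
tcp_pos: [0.6706, 0.1323, 0.0875]
orientation: [3.138, 0.089, -0.011]
contact_force: [-0.7, -0.2, 0.8]
grip_width: 0.085
gripper_force: 0.0
```

Run:
```python
from h import *
from bench import r
np.set_printoptions(precision=4,suppress=True)
o=r.get_obs();print(o['tcp_pos'],o['contact_force'],to_tool(o,(.6755,.138,.051)))
f=r.grab_frame("scene");g=r.grab_frame("top")
B=cv2.resize(np.hstack([f['image'][90:220,200:320],g['image'][110:240,160:280]]),None,fx=3,fy=3,interpolation=cv2.INTER_CUBIC);cv2.imwrite('pics/b3.png',B[:,:,::-1])
```

```text
[0.6706 0.1323 0.0875] [-0.6513 -0.2196  0.7592] [ 5.4416 -5.4747 36.501 ]
```

View pics/b3.png

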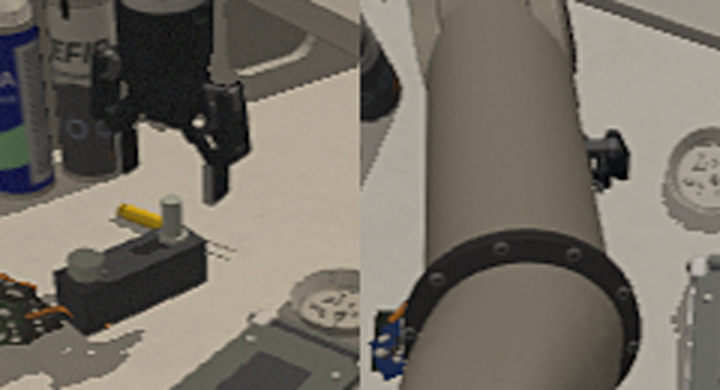

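The fingers straddle the pin head, which is at crop (171,205); the fingers are at (130,165) and (215,190). I'll let the arm settle and then lower it.

>>> step_arm(moves=[[3,-3,10,0,0,0,85],[3,-3,20,0,0,0,85],[3,-3,20,0,0,0,85],[3,-3,20,0,0,0,85]])

```text
clock: 5.2
tcp_pos: [0.6761, 0.1368, 0.0711]
orientation: [3.14, 0.089, -0.001]
contact_force: [-0.5, 0.7, -0.1]
grip_width: 0.085
gripper_force: 0.0
```

Run:
```python
from h import *
from bench import r
np.set_printoptions(precision=4,suppress=True)
o=r.get_obs();print(o['tcp_pos'],o['contact_force'],o['qvel'],o['orientation'],to_tool(o,(.6755,.138,.051)))
```

```text
[0.6761 0.1368 0.0711] [-0.4821  0.6859 -0.0626] [ 0.0013 -0.0089  0.0015 -0.0082  0.0005  0.0002 -0.0019] [ 3.1402  0.0893 -0.0007] [-0.5681 -1.2874 20.1444]
```

>>> step_arm(moves=[[-0.5,-1,12,0,0,0,85],[-0.5,-1,19,0,0,0,60],[-0.5,-1,19,0,0,0,30],[-0.5,-1,19,0,0,0,10],[-0.5,-1,19,0,0,0,10],[-0.5,-1,19,0,0,0,10],[-0.5,-1,19,0,0,0,10]], grip_force=90)

```text
clock: 5.9
tcp_pos: [0.6762, 0.1379, 0.0529]
orientation: [-3.14, -0.089, -0.002]
contact_force: [-0.1, 0.5, 1.9]
grip_width: 0.0156
gripper_force: 87.8
```

>>> step_arm(moves=[[0,0,-20,0,0,0,10],[0,0,-50,0,0,0,10],[0,0,-85,0,0,0,10],[0,0,-90,0,0,0,10],[0,0,-90,0,0,0,10]])

```text
clock: 6.4
tcp_pos: [0.6765, 0.1379, 0.1437]
orientation: [-3.14, -0.089, -0.004]
contact_force: [0.2, 0.4, -1.5]
grip_width: 0.0155
gripper_force: 87.8
```

Run:
```python
from h import *
from bench import r
np.set_printoptions(precision=4,suppress=True)
o=r.get_obs();print(o['tcp_pos'],o['contact_force'],o['orientation'],o['grip_width'],to_tool(o,(.462,-.0615,.142)))
f=r.grab_frame("scene");np.savez('/tmp/s4.npz',**f)
B=cv2.resize(f['image'][70:220,190:330],None,fx=4,fy=4,interpolation=cv2.INTER_CUBIC);cv2.imwrite('pics/b4.png',B[:,:,::-1])
```

```text
[0.6765 0.1379 0.1437] [ 0.2323  0.3809 -1.4624] [-3.1397 -0.089  -0.0041] 0.015500199930691263 [-225.4435  186.9243    1.0039]
```

View pics/b4.png

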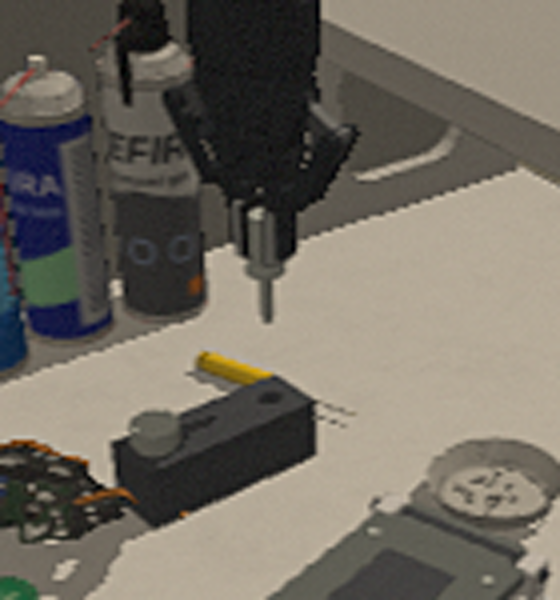

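The pin hangs straight in the grip, with its tip at crop (267,321), and the flat-knob pin is undisturbed. I'll carry it above the lid hole.

>>> step_arm(moves=[[-20,17,0,0,0,0,10],[-55,45,0,0,0,0,10],[-93,77,0,0,0,0,10],[-130,108,0,0,0,0,10],[-168,139,0,0,0,0,10],[-200,166,0,0,0,0,10],[-219,181,0,0,0,0,10],[-225,187,0,0,0,0,10]])

```text
clock: 7.25
tcp_pos: [0.458, -0.0639, 0.1407]
orientation: [3.14, 0.084, -0.007]
contact_force: [-0.8, 0.4, -1.3]
grip_width: 0.0152
gripper_force: 87.9
```

>>> step_arm(moves=[[0,0,15,0,0,0,10],[0,0,25,0,0,0,10],[0,0,25,0,0,0,10],[0,0,25,0,0,0,10]])

```text
clock: 7.65
tcp_pos: [0.4619, -0.0611, 0.1168]
orientation: [-3.14, -0.091, 0.002]
contact_force: [0.3, 1.0, -1.4]
grip_width: 0.0155
gripper_force: 87.9
```

Run:
```python
from h import *
from bench import r
np.set_printoptions(precision=4,suppress=True)
o=r.get_obs();print(o['tcp_pos'],o['contact_force'],o['orientation'],o['grip_width'])
f=r.grab_frame("scene");g=r.grab_frame("top");np.savez('/tmp/s5.npz',**f);np.savez('/tmp/t5.npz',**g)
print('tip in rest view',onz(dict(np.load('/tmp/s4.npz')),256.4,149.7,.0989))
c=np.hstack([cv2.resize(f['image'][190:265,225:295],None,fx=6,fy=6,interpolation=cv2.INTER_CUBIC),cv2.resize(g['image'][200:290,250:320],None,fx=5,fy=5,interpolation=cv2.INTER_CUBIC)]) 
cv2.imwrite('pics/b5.png',c[:,:,::-1]);print(c.shape)
```

```text
[ 0.4619 -0.0611  0.1168] [ 0.3042  0.9785 -1.3981] [-3.14   -0.091   0.0018] 0.015496959300299198
tip in rest view [0.6799 0.1404 0.0989]
(450, 770, 3)
```

View pics/b5.png

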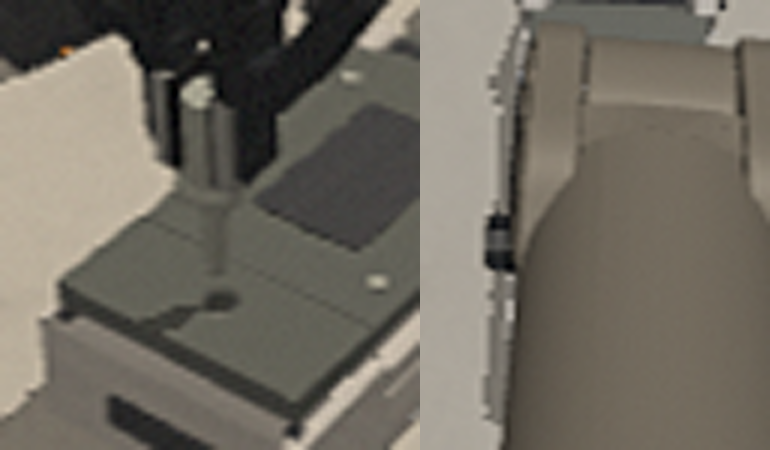

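Run:
```python
from h import *
np.set_printoptions(precision=4,suppress=True)
S=dict(np.load('/tmp/s5.npz'))
pr=lambda p:cv2.projectPoints(np.array([p],float),S['rvec'],S['tvec'],S['mtx'],None)[0].ravel()
for z in(.070,.072,.074,.076):print('tip',z,onz(S,261.1,235.5,z),'proj tcp axis',pr((.4619,-.0611,z)))
for p in((261.2,239.8),(261.7,239.8)):print('hole',onz(S,*p,.060))
print('axis at lid',pr((.4619,-.0611,.060)))
# head top centre (crop 198,93), collar edge centre
print('headtop',onz(S,225+198/6-.4,190+93/6-.4,.1168+.03),onz(S,225+210/6-.4,190+190/6-.4,.1168-.0055))
```

```text
tip 0.07 [ 0.463  -0.0616  0.07  ] proj tcp axis [260.5553 235.6814]
tip 0.072 [ 0.4613 -0.0631  0.072 ] proj tcp axis [260.523  234.9312]
tip 0.074 [ 0.4597 -0.0646  0.074 ] proj tcp axis [260.4905 234.1786]
tip 0.076 [ 0.458  -0.0661  0.076 ] proj tcp axis [260.458  233.4236]
hole [ 0.4616 -0.0626  0.06  ]
hole [ 0.4622 -0.0634  0.06  ]
axis at lid [260.7156 239.397 ]
headtop [ 0.4599 -0.0588  0.1468] [ 0.458  -0.0638  0.1113]
```

Tip and hole agree to within about 1 mm laterally: the tip is at crop (218,275) and the hole at (222,300). I'll descend with force checks.

>>> step_arm(moves=[[0,0,8,0,0,0,10],[0,0,14,0,0,0,10],[0,0,20,0,0,0,10],[0,0,20,0,0,0,10]])

```text
clock: 8.15
tcp_pos: [0.461, -0.0617, 0.0963]
orientation: [-3.14, -0.089, 0.003]
contact_force: [-0.6, 0.2, -1.2]
grip_width: 0.0154
gripper_force: 87.9
```

>>> step_arm(moves=[[0,0,5,0,0,0,10],[0,0,10,0,0,0,10],[0,0,15,0,0,0,10],[0,0,15,0,0,0,10]])

```text
clock: 8.55
tcp_pos: [0.4612, -0.0617, 0.0816]
orientation: [-3.14, -0.089, 0.002]
contact_force: [1.0, 0.5, -1.9]
grip_width: 0.0153
gripper_force: 87.9
```

>>> step_arm(moves=[[0,0,4,0,0,0,10],[0,0,8,0,0,0,10],[0,0,12,0,0,0,10],[0,0,12,0,0,0,10]])

```text
clock: 8.95
tcp_pos: [0.4615, -0.0617, 0.0698]
orientation: [-3.14, -0.089, 0.001]
contact_force: [0.3, -0.4, -0.9]
grip_width: 0.0156
gripper_force: 87.9
```

>>> step_arm(moves=[[0,0,2,0,0,0,10],[0,0,4,0,0,0,10],[0,0,6,0,0,0,10],[0,0,6,0,0,0,10]], grip_force=110)

```text
clock: 9.35
tcp_pos: [0.4614, -0.0618, 0.0642]
orientation: [3.14, 0.089, -0.001]
contact_force: [-1.3, -0.7, 2.9]
grip_width: 0.015
gripper_force: 107.8
```

Run:
```python
from h import *
from bench import r
f=r.grab_frame("scene")
cv2.imwrite('pics/b6.png',cv2.resize(f['image'][180:280,210:330],None,fx=5,fy=5,interpolation=cv2.INTER_CUBIC)[:,:,::-1])
```

```text
(no output)
```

View pics/b6.png

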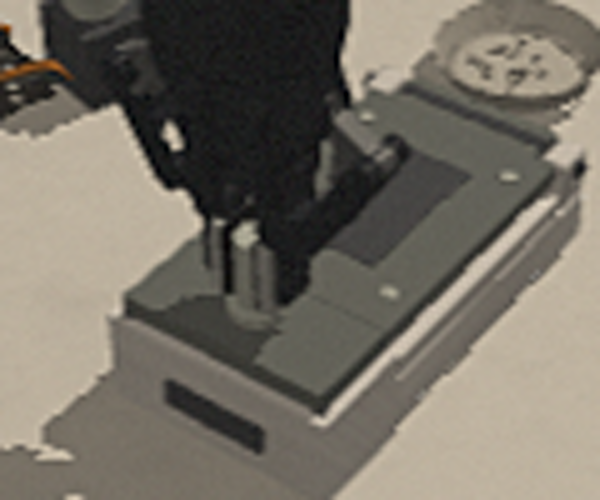

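The pin is through the lid hole, with its collar just reaching the lid at crop (255,315). I'll press on in small steps.

>>> step_arm(moves=[[0,0,1,0,0,0,10],[0,0,2,0,0,0,10],[0,0,2.5,0,0,0,10],[0,0,2.5,0,0,0,10]])

```text
clock: 9.8
tcp_pos: [0.4616, -0.0618, 0.0634]
orientation: [3.14, 0.089, -0.0]
contact_force: [-9.1, 0.6, 26.4]
grip_width: 0.0152
gripper_force: 110.6
```

Run:
```python
from h import *
from bench import r
np.set_printoptions(precision=4,suppress=True)
o=r.get_obs();print(o['contact_force'],o['moment'],o['tcp_pos'],o['orientation'])
f=r.grab_frame("scene");W=cloud(f)
def fit(W,t):
    m=(W[...,2]>.049)&(W[...,2]<.068)&(W[...,0]>.44)&(W[...,0]<.6)&(np.abs(W[...,1]+.06)<.045);q=W[m]
    for _ in range(4):
        s=np.linalg.lstsq(np.c_[q[:,:2],np.ones(len(q))],q[:,2],rcond=None)[0];q=q[np.abs(np.c_[q[:,:2],np.ones(len(q))]@s-q[:,2])<.003]
    print(t,len(q),s,'z hole',s@[.4615,-.062,1],'z hinge',s@[.619,-.055,1])
    for x in (.445,.46,.49,.52,.55,.58):
        k=np.abs(q[:,0]-x)<.008;print(x,k.sum(),np.median(q[k,2]),end='; ')
    print()
fit(W,'now');fit(cloud(dict(np.load('/tmp/s2.npz'))),'before')
B=cv2.resize(f['image'][185:285,210:330],None,fx=6,fy=6,interpolation=cv2.INTER_CUBIC);cv2.imwrite('pics/b7.png',np.clip(B[:,:,::-1]*1.4,0,255))
```

```text
[-9.1031  0.5702 26.4159] [0.0889 2.138  0.0483] [ 0.4616 -0.0618  0.0634] [ 3.1403  0.0887 -0.0004]
now 1353 [0.0064 0.0038 0.0528] z hole 0.055487271715172114 z hinge 0.056527579409506944
0.445 203 0.05518194069867945; 0.46 162 0.055382963873395225; 0.49 100 0.05536099981833151; 0.52 108 0.056237541945685796; 0.55 126 0.05626533344719778; 0.58 131 0.056327304591118524; 
before 2030 [-0.0266 -0.0006  0.0732] z hole 0.060941926662513135 z hinge 0.05675582235622269
0.445 189 0.06119684920480667; 0.46 225 0.06089141734267861; 0.49 219 0.05993433707132357; 0.52 199 0.0597983893201982; 0.55 188 0.05878957291069152; 0.58 168 0.05789208730921126; [ WARN:0@0.458] global loadsave.cpp:1063 imwrite_ Unsupported depth image for selected encoder is fallbacked to CV_8U.
```

View pics/b7.png

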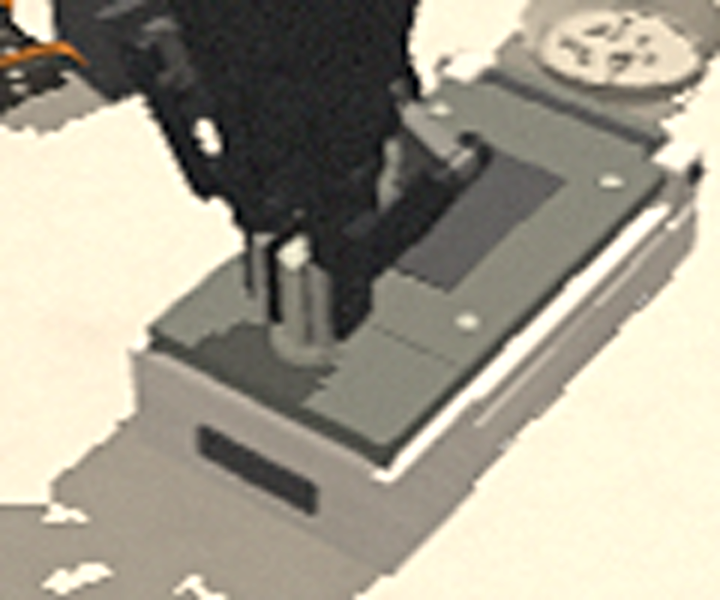

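The lid is level and shut: its slope dropped by 0.033 rad and the hole is at z = 0.055. The collar is on the lid at crop (305,345). I'll ease the side load slightly and check that the push holds steady.

>>> step_arm(moves=[[-0.4,0,0,0,0,0,10],[-0.4,0,0,0,0,0,10],[-0.4,0,0,0,0,0,10],[-0.4,0,0,0,0,0,10],[-0.4,0,0,0,0,0,10]])

```text
clock: 10.35
tcp_pos: [0.4615, -0.0618, 0.0634]
orientation: [3.14, 0.089, 0.001]
contact_force: [-7.7, 1.0, 25.7]
grip_width: 0.0154
gripper_force: 110.6
```

The push holds steady at about 26 N with the lid shut, so I'm handing in.

```bash
python3 -c "
from bench import r
print(r.hand_in())"
```

```text
the job is handed in; nothing more can be done
None
```

The lid is shut and the locking pin is through it into the base. I handed in with the gripper still holding the pin and pressing its collar down at about 26 N, at 10.4 s on the clock; no verdict came back.

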